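Put the graver and the scraper away in the sloping tool tray

TASK

Pull the wooden-handled graver and the red-handled scraper out of the blue tool stand and lay each in the recess of the sloping black foam tray that is cut to its shape, handle end up the slope, lying fully down in it. Carry them over without letting either touch the bench, and leave the other two tools in the stand and everything else on the bench as they are.

Things in the scene. Friction and masses are not known exactly. Their poses are not given: they have to be found in the camera images.
- stand: fixed blue tool stand, round, 132 mm across (foot 152 mm), top 45 mm above the bench; origin on the bench under its centre, z up. Four holes 9.6 mm wide, 38 mm deep (floor 7 mm above the bench) at x +-32, y +-32 mm of its frame, a tool standing tip down in each; which is where varies. Middle tier 38 mm wide with five fixed burrs, to 74 mm above the bench
- graver_mid (a point): graver, 148 mm long, 50 g: from the tip, steel shank 8 mm thick to 65 mm, brass ferrule 12 mm thick to 75 mm, round wooden handle 14 mm thick to 130 mm, mushroom knob 24 mm thick to 148 mm. Point on its axis half-way along (74 mm from the tip); z runs from tip to knob. Its tip stands on the hole floor at the start
- graver_end (a point): top of the graver's mushroom knob, on the axis, 148 mm from the tip; z runs from tip to knob
- scraper_mid (a point): scraper, 165 mm long, 55 g: steel shank 8 mm thick for the first 80 mm from the tip, then a round red handle 16 mm thick to 165 mm. Point on its axis half-way along (82.5 mm from the tip); z runs from tip to handle end. Its tip stands on the hole floor at the start
- scraper_end (a point): end of the scraper's red handle, on the axis, 165 mm from the tip; z runs from tip to handle end
- graver: the same graver; origin at its tip, z towards the knob
- scraper: the same scraper; origin at its tip, z towards the handle end
- deck: face of the fixed black foam tray with yellow recess floors on a wooden stand, sloping 30 degrees, 192 mm along the slope, 124 mm across. Origin 103 mm above the bench; x points up the slope, y across, z out of the face. The foam's top face is at z = +6 mm; a tool lying home has its axis at z = 0, along x, handle end to +x. The face runs from x = -124 to 68, y = -62 to 62 mm
- graver_home (a point): where the graver's middle lies when centred in its recess: deck x -21, y +30, z 0 mm, axes as the deck. In deck x, z (mm): shank groove 13 wide, x -99 to -30, floor z -4; neck 19 wide, x 24 to 31; knob pocket 29 wide, x 31 to 57, floor z -12. 4 mm of play each way along x; centred, the tip is at deck x -95
- scraper_home (a point): where the scraper's middle lies when centred in its recess: deck x -27.5, y -30, z 0 mm, axes as the deck. In deck x, z (mm): shank groove 13 wide, x -114 to -30, floor z -4; handle channel 21 wide, x 24 to 59, floor z -8. 4 mm of play each way along x; centred, the tip is at deck x -110
- trough (a point): middle of the floor of the open finger trough that crosses the whole tray under the handles, deck x -30 to 24 mm, floor z -30 mm; room for fingertips beside and below the handles
- file_mid (a point): bystander: black-handled file in the stand, 112 mm long, handle 12 mm thick; point on its axis half-way along, z up to the handle
- punch_mid (a point): bystander: punch with a plain aluminium handle in the stand, 115 mm long, handle 13 mm thick; point on its axis half-way along, z up to the handle
- bottle_c (a point): bystander: amber glass bottle, 38 mm across, 95 mm tall, standing between stand and tray; point at its centre
- jar_c (a point): bystander: small glass jar with white cap, 48 mm across, 50 mm tall; point at its centre
- dish_c (a point): bystander: white ceramic dish, 76 mm across, 22 mm tall; point at its centre
- loupe_c (a point): bystander: steel loupe standing on end, 34 mm across, 26 mm tall; point at its centre
- table: the pale green bench, top at z = 0
Things that resemble listed ones, but are neither listed nor needed, are in the scene too. Of the things like the scraper, leave any that is purple; of the rest the smaller one is meant.

How it is judged:
At the end, for the whole second after the job is handed in: The graver and the scraper each lie at rest in their own recess, handle end up the slope: axis within 4 mm of its home height at the middle and the end, middle within 5 mm across and 6.5 mm along of the recess's centred place, and in line with the slope within 0.08 rad (x of graver_mid in the frame of deck between -0.0275 and -0.0145 m and y of graver_mid in the frame of deck between 0.025 and 0.035 m and z of graver_mid in the frame of deck between -0.004 and 0.004 m and z of graver_end in the frame of deck between -0.004 and 0.004 m and angle between the z axis of each of graver_mid, scraper_mid and the x axis of deck, either way round below 0.08 rad and x of each of graver_end, scraper_end in the frame of deck above 0.03 m and linear speed of each of graver, scraper below 0.02 m/s and x of scraper_mid in the frame of deck between -0.034 and -0.021 m and y of scraper_mid in the frame of deck between -0.035 and -0.025 m and z of scraper_mid in the frame of deck between -0.004 and 0.004 m and z of scraper_end in the frame of deck between -0.004 and 0.004 m); the robot touches nothing.
It fails at once if the graver or the scraper touches the bench (contact force between any of graver, scraper and table above 0.2 N).
It fails at once if a bystander (file, punch, bottle, jar, dish or loupe) is moved more than 15 mm (distance of any of file_mid, punch_mid, bottle_c, jar_c, dish_c, loupe_c from where it was at the start of the episode above 0.015 m).
It also fails if it takes over 64 s, if anything falls off the work surface, if the arm or the gripper's body presses on something with over 40 N, if the wrist force passes 120 N, or if a joint passes its speed limit or range.

ROBOT

A 6-joint arm with a two-finger parallel gripper is mounted at the origin on the work surface. World frame = base frame: x ahead of the robot, y to its left, z up, the work surface at z = 0. Lengths are in m, angles in rad, forces in N, time in s.
With the tool pointing down it reaches from about 0.325 to 0.9 m from the base axis. Payload 6.1 kg.
Tool frame: the origin (TCP) lies midway between the tips of the shut fingers; the grasp point (between the pads) lies 19 mm behind it; z points along the fingers, y is the line along which they close (so a half turn about z gives the same grasp; the last joint's range is limited). The gripper opens to 85 mm and grips with 20 to 120 N. Pads are 22 mm wide; open, the fingers measure 114 mm over their backs; the gripper's body (76 mm by 85 mm) begins 54 mm behind the grasp point. The pads swing forward as they close: fully open they stand 13 mm farther back than shut.
Start: joints at [1.032, 0.22, 1.526, -0, 1.395, -0.126], TCP at [0.251, 0.572, 0.231] pointing down, gripper open.
Joint ranges: [-2.98, 2.98], [-0.91, 2.08], [0.09, 2.57], [-1.24, 4.39], [0.2, 2.65], [-2.68, 2.68]. Speed limits (rad/s): [2.57, 2.57, 3.01, 3.14, 3.14, 3.14].

INTERFACE

Orientations are given as [roll, pitch, yaw] about the fixed x, y, z axes, in that order (R = Rz(yaw) Ry(pitch) Rx(roll)).
In Python, from plant import movep, move_l, set_joints, gripper_to, hold, inverse_kinematics, observe, get_image, get_calibration, Unreachable, job_done gives the robot as it stands. Calls block until the motion is done:
- movep(position, orientation): joint-space move of the TCP to a pose.
- move_l(position, feed=0.15, rotation=None, max_force=None): straight line of the TCP; rotation=None keeps the orientation; feed is the mean speed in m/s. With max_force (N) it stops when the force on the tool has changed by that much, and returns True; else False.
- set_joints(angles): joint-space move.
- gripper_to(opening, f_grip=None): finger opening in m; f_grip is the grip in N (None keeps the last); returns when the fingers have stopped.
- hold(seconds).
- inverse_kinematics(position, orientation): joint angles nearest the present ones, or None.
- observe(): the state.
- get_image(name): name is "scene" or "side" or "wrist"; returns (picture, depth): 400x640x3 uint8, red, green, blue; 400x640 float32, m along the optical axis (not along the pixel's ray), 0 where there is no reading.
- get_calibration(name): a dict with "intrinsics" (3x3 intrinsics, pixels), "dist_coeffs" ([k1, k2, p1, p2, k3] as OpenCV has them; the pictures are not rectified), "world_from_camera" (4x4, takes a point from camera to world coordinates). Camera axes: x right, y down, z forward; pixel columns grow to the right and rows downward; lengths in m; the calibration is good to about 2 mm. A picture is of the moment at which its call begins: read the wrist's pose just before it. get_calibration takes no time and is no camera call; for the wrist camera it gives the pose at the moment of the call.
A pose or a line that the arm cannot do raises Unreachable and nothing moves.
- job_done(): hands the job in; it is judged then, once.
The state is a dict: "time_s": time; "q": joint angles; "joint_velocities": joint speeds; "joint_torque": joint torques, N m; "eef_pos": TCP position; "tcp_rot": TCP orientation; "ft_force": force on the tool from outside, world axes, zero at the start; "torque": the same for the moment, N m; "opening": finger opening in m; "grasp_force": force on a finger pad.
Only numpy, scipy, OpenCV 4.12 (cv2) and the standard library are available. Lean on these libraries where they do the work, as an engineer would, in place of code of your own. Each camera call takes 0.05 s, during which the arm holds its last target. There are 200 camera calls.

## Working session

There is one attempt and no reset: what is moved stays moved. The work goes in short steps, each a Python script; the robot and the scene stay as the last script left them, time stands still between calls to the robot, and variables do not carry over. Pictures are saved under pics/ and viewed, at most 10 in all, crops included, and the job is handed in when it is done.

```bash
mkdir -p pics; ls; cat > h.py <<'E'
import numpy as np, cv2, json
from plant import *
def cap(n):
    c=get_calibration(n); p,d=get_image(n); np.savez(f'pics/{n}.npz',p=p,d=d,K=c['intrinsics'],D=c['dist_coeffs'],T=c['world_from_camera'])
    return p,d,c
def load(n):
    z=np.load(f'pics/{n}.npz'); return z['p'],z['d'],dict(intrinsics=z['K'],dist_coeffs=z['D'],world_from_camera=z['T'])
def ray(c,u,v):
    pts=np.array([[[u,v]]],float)
    x=cv2.undistortPoints(pts,np.array(c['intrinsics'],float),np.array(c['dist_coeffs'],float))[0,0]
    T=np.array(c['world_from_camera']); return T[:3,3],T[:3,:3]@np.array([x[0],x[1],1.])
def pt(c,d,u,v):
    o,r=ray(c,u,v); return o+r*float(d[int(v),int(u)])
def onz(c,u,v,z):
    o,r=ray(c,u,v); return o+r*(z-o[2])/r[2]
def cloud(c,d):
    h,w=d.shape; uu,vv=np.meshgrid(np.arange(w),np.arange(h))
    x=cv2.undistortPoints(np.stack([uu,vv],-1).reshape(-1,1,2).astype(float),np.array(c['intrinsics'],float),np.array(c['dist_coeffs'],float)).reshape(h,w,2)
    P=np.dstack([x,np.ones((h,w))])*d[...,None]; T=np.array(c['world_from_camera'])
    P=P@T[:3,:3].T+T[:3,3]; P[d<=0]=np.nan; return P
def proj(c,P):
    T=np.linalg.inv(np.array(c['world_from_camera'])); r,_=cv2.Rodrigues(T[:3,:3])
    return cv2.projectPoints(np.array(P,float).reshape(-1,1,3),r,T[:3,3],np.array(c['intrinsics'],float),np.array(c['dist_coeffs'],float))[0].reshape(-1,2)
E
python3 - <<'E'
from h import *
for n in ('scene','side'):
    p,d,c=cap(n); cv2.imwrite(f'pics/{n}0.png',p[...,::-1]); print(n,np.round(c['world_from_camera'],3).tolist(),c['intrinsics'])
E
```

```text
pics
scene [[0.069, 0.734, -0.675, 1.173], [0.998, -0.052, 0.046, -0.07], [-0.001, -0.677, -0.736, 0.854], [0.0, 0.0, 0.0, 1.0]] [[470.64020832   0.         322.13260963]
 [  0.         470.64020832 196.21520422]
 [  0.           0.           1.        ]]
side [[0.754, -0.422, 0.503, 0.009], [-0.657, -0.5, 0.564, -0.609], [0.014, -0.756, -0.655, 0.824], [0.0, 0.0, 0.0, 1.0]] [[504.99471943   0.         311.20223706]
 [  0.         504.99471943 197.72727386]
 [  0.           0.           1.        ]]
```

View pics/scene0.png

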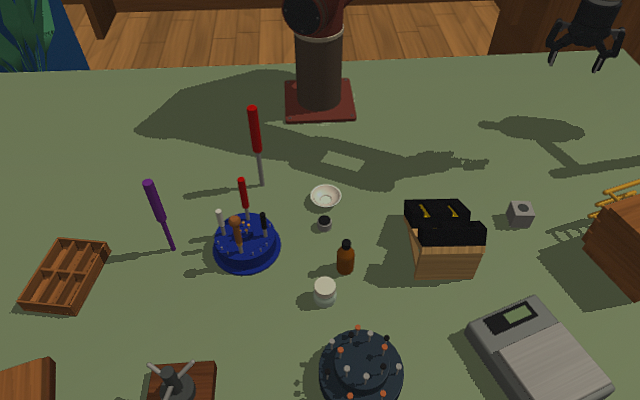

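View pics/side0.png

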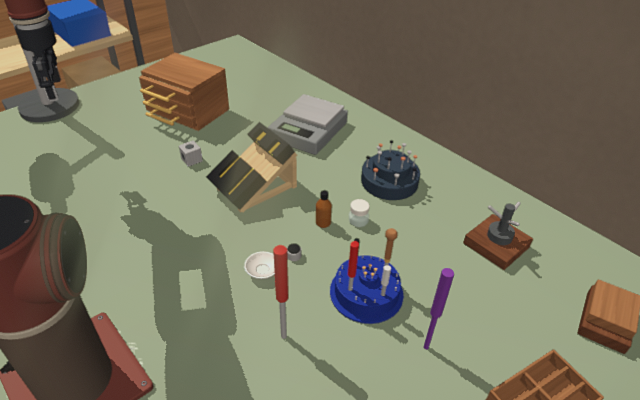

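The scene view shows three candidates for the scraper: a large red one standing free at (255,130), a red one in the blue stand at (243,193), and a purple one at (155,210). The red one in the stand fits, being non-purple and the smaller red. The wooden knob is at (235,222) and the tray at (445,235), facing the robot.

```bash
python3 - <<'E'
from h import *
S={}
for n in ('scene','side'):
    p,d,c=load(n); P=cloud(c,d); hsv=cv2.cvtColor(p,cv2.COLOR_RGB2HSV); H,Sa,V=[hsv[...,i].astype(int) for i in range(3)]
    inb=(P[...,2]>0.012)&(P[...,2]<0.3)&(P[...,0]>0.2)
    blue=(H>110)&(H<130)&(Sa>150)&(V>60)&inb&(P[...,2]<.06)
    b=P[blue]; print(n,'blue n',len(b),'med',np.median(b,0),'min',np.percentile(b,1,0),'max',np.percentile(b,99,0))
    top=b[np.abs(b[:,2]-.045)<.004]; (cx,cy),r=cv2.minEnclosingCircle(top[:,:2].astype(np.float32)); print(' top circ',cx,cy,r,len(top))
    cen=np.array([cx,cy])
    near=np.hypot(P[...,0]-cx,P[...,1]-cy)<.085
    red=((H<6)|(H>174))&(Sa>170)&(V>70)&near&(P[...,2]>.06)
    wood=(H>6)&(H<16)&(Sa>100)&near&(P[...,2]>.05)
    for nm,m in (('red',red),('wood',wood)):
        q=P[m]; print(nm,len(q),np.nanmin(q,0),np.nanmax(q,0))
        for z in np.arange(.06,.19,.015):
            s=q[np.abs(q[:,2]-z)<.0075]
            if len(s)>3: print('  z%.3f'%z,np.median(s,0).round(4),len(s))
    # tray: dark pixels in region
    dark=(V<45)&(P[...,2]>.04)&(P[...,2]<.2)
    u0,u1,v0,v1=(400,490,195,250) if n=='scene' else (200,300,120,212)
    m=np.zeros_like(dark); m[v0:v1,u0:u1]=1; q=P[dark&m]; print('dark',len(q))
    yel=(H>18)&(H<30)&(Sa>130)&(V>90)&m
    print('yel',yel.sum(), np.nanmedian(P[yel],0)); S[n]=q
    np.save(f'pics/{n}_tray.npy',q)
    # ransac plane
    rng=np.random.default_rng(0);best=None
    for _ in range(500):
        a=q[rng.choice(len(q),3,False)];nn=np.cross(a[1]-a[0],a[2]-a[0]);l=np.linalg.norm(nn)
        if l<1e-6: continue
        nn/=l; nn*=np.sign(nn[2]); 
        k=np.abs((q-a[0])@nn)<.003
        if best is None or k.sum()>best.sum(): best=k
    w=q[best]; cc=w.mean(0); nn=np.linalg.svd(w-cc)[2][2]; nn*=np.sign(nn[2]); print(' plane',best.sum(),cc,nn,np.degrees(np.arccos(nn[2])),'yaw',np.degrees(np.arctan2(-nn[1],-nn[0])))
E
python3 - <<'E'
import sys; sys.path.insert(0,'.')
from h import *
import os; os.chdir('.')
a=load('scene')[0][150:290,190:510]; b=load('side')[0][110:320,200:430]
a=cv2.resize(a,None,fx=2.4,fy=2.4); b=cv2.resize(b,None,fx=2.4,fy=2.4)[:600]
cv2.imwrite('pics/c1.png',b[...,::-1]); cv2.imwrite('pics/c2.png',a[...,::-1])
E
```

```text
scene blue n 1623 med [ 0.55252262 -0.18131047  0.04485545] min [ 0.4739489  -0.25697731  0.01410196] max [ 0.59589801 -0.13018762  0.05887072]
 top circ 0.5334126949310303 -0.19551068544387817 0.0665363073348999 1429
red 192 [ 0.48234116 -0.19624942  0.08910863] [ 0.49828041 -0.18246853  0.174926  ]
  z0.090 [ 0.4944 -0.1899  0.0952] 12
  z0.105 [ 0.4949 -0.188   0.1049] 29
  z0.120 [ 0.4948 -0.1889  0.1208] 31
  z0.135 [ 0.4947 -0.1875  0.1338] 28
  z0.150 [ 0.4948 -0.1883  0.1501] 35
  z0.165 [ 0.4936 -0.189   0.1686] 49
  z0.180 [ 0.4918 -0.1861  0.1737] 8
wood 219 [ 0.4858985  -0.22988546  0.05452916] [ 0.59130804 -0.18134699  0.17180457]
  z0.060 [ 0.5184 -0.1905  0.0608] 4
  z0.075 [ 0.5281 -0.1935  0.0749] 5
  z0.090 [ 0.5832 -0.1986  0.0918] 28
  z0.105 [ 0.5835 -0.1989  0.1059] 24
  z0.120 [ 0.5834 -0.1984  0.1194] 32
  z0.135 [ 0.5838 -0.1993  0.1316] 16
  z0.150 [ 0.5835 -0.2     0.1533] 106
  z0.165 [ 0.5356 -0.1874  0.1593] 4
dark 2922
yel 62 [0.52620805 0.2038602  0.07477196]
 plane 1290 [0.54927975 0.2259856  0.09849216] [-0.49576877  0.02028061  0.86821773] 29.747815
[... 427 characters left out ...]
8 -0.195   0.1207] 38
  z0.135 [ 0.4822 -0.1956  0.1353] 36
  z0.150 [ 0.4825 -0.1949  0.1501] 46
  z0.165 [ 0.4838 -0.1938  0.1696] 66
  z0.180 [ 0.4875 -0.193   0.1732] 9
wood 228 [ 0.48140642 -0.21422167  0.0592893 ] [ 0.58440718 -0.18442072  0.17200033]
  z0.075 [ 0.5363 -0.1936  0.0722] 6
  z0.090 [ 0.5723 -0.2049  0.089 ] 29
  z0.105 [ 0.5719 -0.2046  0.1053] 30
  z0.120 [ 0.5726 -0.206   0.1207] 30
  z0.135 [ 0.5714 -0.2057  0.1332] 28
  z0.150 [ 0.5716 -0.2052  0.1527] 99
  z0.165 [ 0.4872 -0.1915  0.1651] 4
dark 213
yel 164 [0.52940071 0.20576813 0.07735984]
 plane 186 [0.48049653 0.27056443 0.05779336] [-0.4935377   0.02236928  0.86943669] 29.606755169381398 yaw -2.5951186654443346
```

View pics/c1.png

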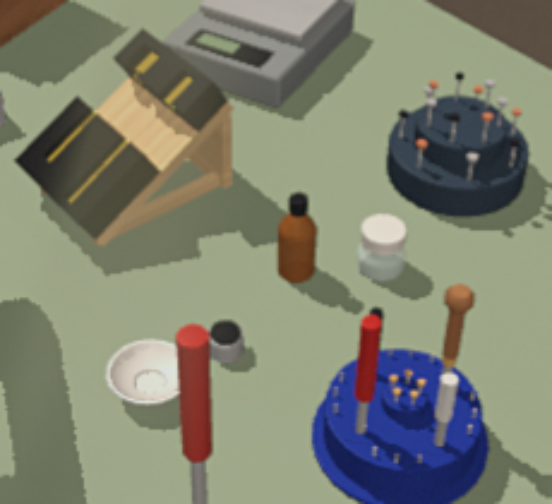

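View pics/c2.png

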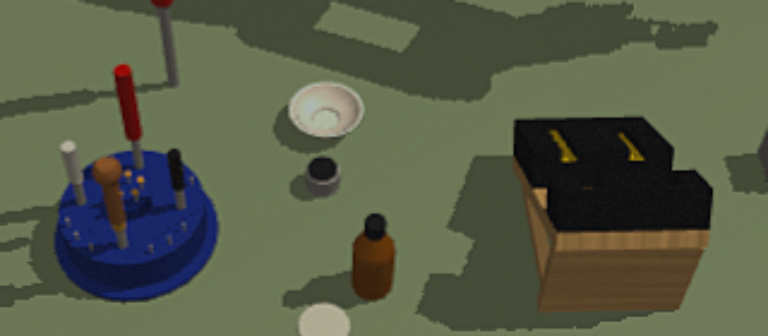

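The crops confirm the red scraper in the stand at scene (243,193) / side (355,260). The graver's knob is at scene (235,222) / side (391,236). The tray rises away from the robot. Next I measure the deck pose and the obstacles and check IK.

```bash
python3 - <<'E'
from h import *
n0=np.array([-.4947,.0213,.8688]); n0/=np.linalg.norm(n0)
for n in ('scene','side'):
    p,d,c=load(n); P=cloud(c,d); hsv=cv2.cvtColor(p,cv2.COLOR_RGB2HSV); H,Sa,V=[hsv[...,i].astype(int) for i in range(3)]
    m=np.zeros(d.shape,bool); u0,u1,v0,v1=(395,495,190,255) if n=='scene' else (200,305,115,218); m[v0:v1,u0:u1]=1
    q0=np.array([.54928,.22599,.09849])
    if n=='side':
        sel=m&(P[...,2]>.035)&(V<75); 
    else: sel=m&(P[...,2]>.035)&(V<45)
    q=P[sel]; h=(q-q0)@n0; k=np.abs(h-np.median(h[np.abs(h)<.006]))<.004; w=q[k]; cc=w.mean(0); nn=np.linalg.svd(w-cc)[2][2]; nn*=np.sign(nn[2])
    yaw=np.arctan2(-nn[1],-nn[0]); print(n,len(w),cc,nn,np.degrees(np.arccos(nn[2])),np.degrees(yaw))
    ex=np.array([np.cos(yaw)*np.cos(np.pi/6),np.sin(yaw)*np.cos(np.pi/6),.5]); ey=np.array([-np.sin(yaw),np.cos(yaw),0])
    A=np.c_[(w-cc)@ex,(w-cc)@ey]; r=cv2.minAreaRect((A*1000).astype(np.float32)); print(' rect',r)
    r0=np.array(r[0])/1000; ctr=cc+ex*r0[0]+ey*r0[1]; o=ctr+ex*.028-np.cross(ex,ey)*.006; print(' origin',o, 'pcts',np.percentile(A,[0,1,99,100],axis=0).round(4).tolist())
    # other obstacles
    for nm,mm in (('bigred',((H<6)|(H>174))&(Sa>170)&(V>60)&(P[...,2]>.05)&(P[...,0]>.25)&(P[...,0]<.46)&(np.abs(P[...,1]+.15)<.15)),('purple',(H>130)&(H<160)&(Sa>90)&(P[...,2]>.02)),('amber',(H>5)&(H<16)&(Sa>150)&(np.abs(P[...,1]-.03)<.05)&(P[...,0]>.4)&(P[...,0]<.75)&(P[...,2]>.01))):
        if mm.sum(): print(nm,mm.sum(),np.nanmedian(P[mm],0).round(3),np.nanmin(P[mm],0).round(3),np.nanmax(P[mm],0).round(3))
E
```

```text
scene 1316 [0.54991418 0.22607175 0.09885251] [-0.49633047  0.02075665  0.86788549] 29.786157808557622 -2.394727137593161
 rect ((-8.068893432617188, -0.1222991943359375), (123.8137435913086, 197.7718963623047), 89.93575286865234)
 origin [0.57015222 0.22510298 0.10362191] pcts [[-0.107, -0.0621], [-0.1029, -0.0614], [0.0877, 0.0607], [0.0908, 0.0618]]
bigred 443 [ 0.35  -0.164  0.191] [ 0.33  -0.175  0.118] [ 0.355 -0.154  0.242]
purple 619 [ 0.533 -0.355  0.153] [ 0.233 -0.367  0.021] [0.637 0.621 0.278]
amber 380 [0.618 0.014 0.053] [ 0.599 -0.001  0.011] [0.626 0.032 0.085]
side 610 [0.49303604 0.24683004 0.06540323] [-0.48813854  0.01680676  0.87260432] 29.237296691137505 -1.9719325718307503
 rect ((55.84100341796875, -20.85826873779297), (124.46975708007812, 189.32406616210938), 88.93663787841797)
 origin [0.56788198 0.22338244 0.10212758] pcts [[-0.0389, -0.0848], [-0.0385, -0.083], [0.1412, 0.0408], [0.1493, 0.0416]]
bigred 401 [ 0.335 -0.175  0.174] [ 0.327 -0.179  0.117] [ 0.347 -0.159  0.241]
purple 699 [ 0.519 -0.362  0.157] [ 0.488 -0.37   0.02 ] [ 0.535 -0.138  0.216]
amber 355 [0.594 0.005 0.048] [ 0.584 -0.006  0.01 ] [0.613 0.029 0.078]
```

```bash
cat >> h.py <<'E'
from scipy.spatial.transform import Rotation as Rn
DY=np.radians(-2.3); DO=np.array([.569,.2243,.103])
DR=Rn.from_euler('zy',[DY,-np.pi/6]).as_matrix()   # deck axes
SGN=1
def rot(psi,pitch):   # pitch<0 : fingers point down from horizontal
    a,b=np.radians(psi),np.radians(pitch)
    d=np.array([np.cos(b)*np.cos(a),np.cos(b)*np.sin(a),np.sin(b)]); y=SGN*np.array([-np.sin(a),np.cos(a),0])
    return np.c_[np.cross(y,d),y,d]
def rpy(R): return Rn.from_matrix(R).as_euler('xyz')
def tcp(g,R): return np.array(g)+.019*R[:,2]
def deck(x,y,z): return DO+DR@np.array([x,y,z])
def mp(g,R): movep(tcp(g,R).tolist(),rpy(R).tolist())
def ml(g,R,feed=.15,rotate=False,mf=None): return move_l(tcp(g,R).tolist(),feed=feed,rotation=rpy(R).tolist() if rotate else None,max_force=mf)
def ik(g,R): 
    q=inverse_kinematics(tcp(g,R).tolist(),rpy(R).tolist()); return None if q is None else np.round(q,2).tolist()
SC=np.array([.4875,-.190]); GR=np.array([.577,-.2005])
RT=lambda: rot(np.degrees(DY),-105)
E
python3 - <<'E'
import h; from h import *
for s in (1,-1):
    h.SGN=s
    for nm,g,R in [('scr-50',[*SC,.114],rot(-50,-45)),('pre',np.array([*SC,.114])-.09*rot(-50,-45)[:,2],rot(-50,-45)),('scr-50up',[*SC,.264],rot(-50,-45)),('scr+40',[*SC,.114],rot(40,-45)),('gr-20',[*GR,.112],rot(-20,-45)),('gr-20up',[*GR,.262],rot(-20,-45)),('grpre',np.array([*GR,.112])-.09*rot(-20,-45)[:,2],rot(-20,-45)),('mid',[.5,0,.32],rot(-20,-75)),('scT',deck(-3,0,0)*0+deck(-.003,-.03,0),RT()),('scTup',deck(-.003,-.03,.1),RT()),('grT',deck(.01,.03,0),RT()),('grTup',deck(.01,.03,.1),RT())]:
        print(s,nm,ik(g,R))
print(observe()['time_s'])
E
```

```text
1 scr-50 [-0.29, -0.15, 2.39, -1.12, 0.45, -0.05]
1 pre [-0.16, -0.45, 2.46, -0.84, 0.66, -0.3]
1 scr-50up [-0.29, -0.45, 2.29, -0.64, 0.72, -0.62]
1 scr+40 [-0.98, 0.14, 2.1, 0.86, 1.18, 2.57]
1 gr-20 None
1 gr-20up [-0.53, -0.31, 2.19, 0.27, 0.5, -1.94]
1 grpre [-0.57, -0.37, 2.41, 0.45, 0.36, -2.15]
1 mid [-0.12, -0.32, 1.93, -0.06, 1.27, -1.33]
1 scT [0.17, 0.48, 1.51, 0.05, 1.41, -1.38]
1 scTup [0.18, 0.28, 1.59, 0.06, 1.52, -1.36]
1 grT [0.25, 0.54, 1.41, 0.08, 1.44, -1.3]
1 grTup [0.27, 0.35, 1.49, 0.08, 1.55, -1.27]
-1 scr-50 None
-1 pre None
-1 scr-50up [-0.29, -0.45, 2.29, -0.64, 0.72, 2.52]
-1 scr+40 [-0.98, 0.14, 2.1, 0.86, 1.18, -0.57]
-1 gr-20 None
-1 gr-20up [-0.53, -0.31, 2.19, 0.27, 0.5, 1.2]
-1 grpre [-0.57, -0.37, 2.41, 0.45, 0.36, 0.99]
-1 mid [-0.12, -0.32, 1.93, -0.06, 1.27, 1.81]
-1 scT [0.17, 0.48, 1.51, 0.05, 1.41, 1.77]
-1 scTup [0.18, 0.28, 1.59, 0.06, 1.52, 1.78]
-1 grT [0.25, 0.54, 1.41, 0.08, 1.44, 1.84]
-1 grTup [0.27, 0.35, 1.49, 0.08, 1.55, 1.87]
0.1
```

```bash
python3 - <<'E'
import h; from h import *
for nm,T,zz in (('S',SC,.114),('G',GR,.112)):
  for pit in (-45,-50,-55):
    for psi in range(-80,70,10):
      R=rot(psi,pit); g=np.array([*T,zz]); L=[ik(g,R),ik(g-.08*R[:,2],R),ik(g+[0,0,.15],R)]
      if all(L): print(nm,pit,psi,L[0],L[1][2:5],L[2][5])
E
```

```text
S -45 -80 [-0.11, 0.12, 2.13, -1.01, 0.93, 0.37] [2.12, -0.91, 1.09] 0.05
S -45 -70 [-0.15, 0.03, 2.22, -1.07, 0.79, 0.26] [2.24, -0.95, 0.95] -0.11
S -45 -60 [-0.2, -0.06, 2.31, -1.12, 0.63, 0.14] [2.35, -0.95, 0.8] -0.32
S -45 -50 [-0.29, -0.15, 2.39, -1.12, 0.45, -0.05] [2.46, -0.87, 0.63] -0.62
S -45 -40 [-0.39, -0.22, 2.45, -0.96, 0.26, -0.41] [2.54, -0.58, 0.48] -1.04
S -45 60 [-0.94, 0.3, 1.91, 0.72, 1.38, 2.42] [1.85, 0.67, 1.52] 2.61
S -50 -80 [-0.15, 0.08, 2.12, -0.89, 0.9, 0.23] [2.11, -0.8, 1.06] -0.05
S -50 -70 [-0.19, 0.0, 2.2, -0.92, 0.77, 0.1] [2.21, -0.81, 0.94] -0.23
S -50 -60 [-0.24, -0.08, 2.28, -0.92, 0.62, -0.08] [2.31, -0.78, 0.81] -0.46
S -50 -50 [-0.32, -0.15, 2.35, -0.84, 0.47, -0.34] [2.4, -0.67, 0.67] -0.75
S -50 -40 [-0.41, -0.22, 2.4, -0.59, 0.33, -0.79] [2.47, -0.41, 0.56] -1.13
S -50 -30 [-0.52, -0.26, 2.44, -0.0, 0.27, -1.56] [2.52, -0.0, 0.53] -1.57
S -50 -20 [-0.63, -0.27, 2.44, 0.56, 0.34, -2.33] [2.53, 0.38, 0.61] -2.0
S -50 60 [-0.91, 0.26, 1.92, 0.66, 1.33, 2.48] [1.86, 0.61, 1.48] 2.65
S -55 -80 [-0.2, 0.06, 2.1, -0.76, 0.89, 0.09] [2.09, -0.69
[... 1402 characters left out ...]
13] [2.32, 0.3, 0.44] -1.86
G -50 -10 [-0.6, -0.01, 2.22, 0.79, 0.39, -2.66] [2.31, 0.61, 0.55] -2.26
G -55 -80 [-0.19, 0.26, 1.88, -0.75, 0.91, 0.08] [1.87, -0.69, 1.05] -0.13
G -55 -70 [-0.21, 0.2, 1.95, -0.75, 0.79, -0.07] [1.97, -0.69, 0.93] -0.31
G -55 -60 [-0.25, 0.14, 2.02, -0.73, 0.66, -0.26] [2.05, -0.65, 0.81] -0.52
G -55 -50 [-0.3, 0.08, 2.08, -0.65, 0.54, -0.51] [2.13, -0.56, 0.69] -0.78
G -55 -40 [-0.37, 0.04, 2.13, -0.47, 0.43, -0.87] [2.19, -0.38, 0.59] -1.09
G -55 -30 [-0.44, 0.01, 2.16, -0.14, 0.36, -1.37] [2.23, -0.11, 0.53] -1.44
G -55 -20 [-0.51, 0.0, 2.17, 0.26, 0.38, -1.94] [2.24, 0.2, 0.55] -1.81
G -55 -10 [-0.58, 0.01, 2.16, 0.54, 0.46, -2.41] [2.23, 0.45, 0.63] -2.16
```

```bash
python3 - <<'E'
import h; from h import *
for nm,T,zz,psis in (('S',SC,.111,(-60,-65,-70)),('G',GR,.102,(-95,-105,-115))):
    for psi in psis:
      R=rot(psi,-45); g=np.array([*T,zz]); print(nm,psi,ik(g,R),ik(g-.09*R[:,2],R),ik(g+[0,0,.15],R))
print(ik(deck(-.006,-.03,0),RT()),ik(deck(0,.03,0),RT()), ik([.46,-.02,.30],rot(-60,-45)))
# go to the scraper pre-grasp
R=rot(-60,-45); g=np.array([*SC,.111])
gripper_to(.04,30)
mp([.40,.05,.33],R); mp(g-.09*R[:,2],R)
for n in ('wrist',):
    p,d,c=cap(n)
# project expected axis points
ax=[[*SC,z] for z in (.05,.09,.111,.14,.172)]
pr=proj(c,ax); print(pr.round(1).tolist())
im=p.copy()
for a in pr: cv2.circle(im,tuple(int(round(v)) for v in a),2,(0,255,0),-1)
cv2.imwrite('pics/w1.png',im[...,::-1]); print(observe()['time_s'])
E
```

```text
S -60 [-0.2, -0.05, 2.31, -1.13, 0.62, 0.15] [-0.06, -0.28, 2.35, -0.94, 0.82, -0.0] [-0.2, -0.34, 2.22, -0.78, 0.85, -0.32]
S -65 [-0.17, -0.01, 2.27, -1.11, 0.71, 0.22] [-0.02, -0.21, 2.3, -0.94, 0.9, 0.1] [-0.17, -0.29, 2.18, -0.82, 0.92, -0.2]
S -70 [-0.15, 0.04, 2.22, -1.08, 0.78, 0.27] [0.0, -0.14, 2.24, -0.94, 0.97, 0.18] [-0.15, -0.24, 2.14, -0.84, 0.99, -0.1]
G -95 [-0.1, 0.44, 1.75, -0.89, 1.14, 0.46] [0.01, 0.36, 1.7, -0.82, 1.29, 0.43] [-0.1, 0.23, 1.69, -0.82, 1.32, 0.25]
G -105 [-0.1, 0.51, 1.64, -0.82, 1.27, 0.53] [-0.0, 0.46, 1.57, -0.76, 1.42, 0.5] [-0.1, 0.32, 1.58, -0.78, 1.45, 0.35]
G -115 [-0.12, 0.58, 1.54, -0.75, 1.39, 0.6] [-0.03, 0.56, 1.43, -0.71, 1.54, 0.58] [-0.12, 0.4, 1.48, -0.74, 1.57, 0.44]
[0.17, 0.48, 1.52, 0.06, 1.4, -1.38] [0.25, 0.53, 1.43, 0.08, 1.43, -1.3] [0.26, -0.35, 2.15, -0.81, 1.22, -0.02]
[[315.4, 144.9], [315.4, 189.0], [315.4, 215.0], [315.4, 254.7], [315.3, 304.6]]
3.6167
```

View pics/w1.png

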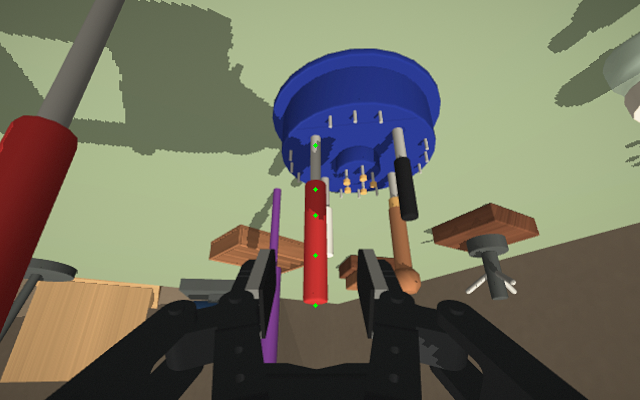

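The wrist view shows the red handle at (315,180–303), right on the projected axis and centred between the fingers, with the big red tool clear to the left. Grasp now.

```bash
python3 - <<'E'
from h import *
R=rot(-60,-45); g=np.array([*SC,.111])
print(ml(g,R,.12,mf=15))
gripper_to(0,35); o=observe(); print(o['opening'],o['grasp_force'],o['ft_force'])
ml(g+[0,0,.16],R,.1); o=observe(); print(o['opening'],o['time_s'],o['ft_force'])
R2=rot(-30,-75); mp([.48,.02,.33],R2)
Rt=RT(); mp(deck(-.006,-.03,.08),Rt)
p,d,c=cap('side'); print(observe()['time_s'],observe()['opening'])
p2,d2,c2=cap('scene')
a=cv2.resize(p[90:230,170:350],None,fx=2.2,fy=2.2); b=cv2.resize(p2[150:300,370:550],None,fx=2.2,fy=2.2)
h=min(a.shape[0],b.shape[0]); cv2.imwrite('pics/t1.png',np.hstack([a[:h],b[:h]])[...,::-1])
for nm,(p,d,c) in dict(side=(p,d,c),scene=(p2,d2,c2)).items():
    P=cloud(c,d); hsv=cv2.cvtColor(p,cv2.COLOR_RGB2HSV); H,Sa,V=[hsv[...,i].astype(int) for i in range(3)]
    m=((H<6)|(H>174))&(Sa>170)&(V>60)&(P[...,0]>.45)&(P[...,1]>.1)
    q=(P[m]-DO)@DR; 
    if len(q): print(nm,len(q),np.median(q,0).round(4),np.percentile(q,[2,98],axis=0).round(4).tolist())
E
```

```text
False
0.015274668132392054 34.11962807178497 [-0.27382965  0.8135912   2.48919124]
0.01479946150879085 6.6 [ 0.27205069 -0.04944627 -0.26349276]
8.4833 0.015162916904177075
side 19 [-0.0226 -0.0319  0.0868] [[-0.029, -0.0361, 0.0837], [-0.012, -0.0282, 0.0894]]
scene 122 [ 0.0473 -0.0326  0.0863] [[0.0032, -0.0386, 0.0763], [0.253, 0.0378, 0.3052]]
```

View pics/t1.png

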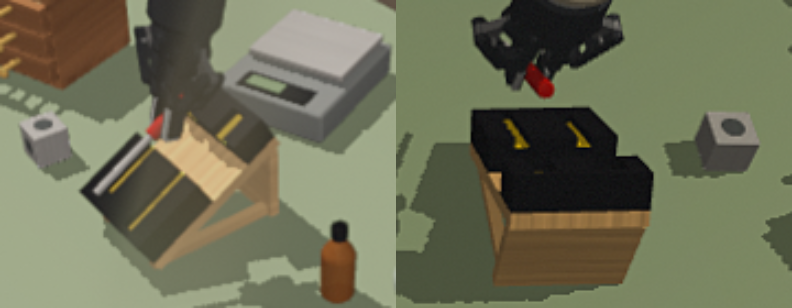

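```bash
python3 - <<'E'
from h import *
for n in ('scene','side'):
    p=cv2.imread(f'pics/{n}0.png')[...,::-1].copy(); _,_,c=load(n)
    hsv=cv2.cvtColor(p,cv2.COLOR_RGB2HSV); H,Sa,V=[hsv[...,i].astype(int) for i in range(3)]
    m=np.zeros(H.shape,bool); u0,u1,v0,v1=(400,490,195,250) if n=='scene' else (200,300,120,212); m[v0:v1,u0:u1]=1
    m&=(H>18)&(H<32)&(Sa>130)&(V>60)
    vs,us=np.nonzero(m); Q=[]
    for u,v in zip(us,vs):
        o,r=ray(c,u,v); o=(o-DO)@DR; r=r@DR; t=(-.004-o[2])/r[2]; Q.append(o+r*t)
    Q=np.array(Q)
    for s in (1,-1):
        k=Q[(np.sign(Q[:,1])==s)&(Q[:,0]<-.02)]
        for lo in (-.12,-.09,-.06): 
            w=k[(k[:,0]>=lo)&(k[:,0]<lo+.03)]
            if len(w): print(n,s,lo,len(w),'x',k[:,0].min().round(4),'y',w[:,1].min().round(4),np.median(w[:,1]).round(4),w[:,1].max().round(4))
o=np.array(get_calibration('scene')['world_from_camera'])[:3,3]; print((o-DO)@DR)
o=np.array(get_calibration('side')['world_from_camera'])[:3,3]; print((o-DO)@DR)
E
```

```text
scene 1 -0.12 5 x -0.0988 y 0.0329 0.0351 0.0373
scene 1 -0.09 12 x -0.0988 y 0.0332 0.0358 0.0384
scene 1 -0.06 23 x -0.0988 y 0.0253 0.0332 0.0387
scene -1 -0.12 14 x -0.1206 y -0.0278 -0.0244 -0.021
scene -1 -0.09 15 x -0.1206 y -0.0279 -0.0243 -0.0206
scene -1 -0.06 24 x -0.1206 y -0.0329 -0.027 -0.021
side 1 -0.12 10 x -0.1015 y 0.0331 0.0356 0.038
side 1 -0.09 25 x -0.1015 y 0.0326 0.0352 0.0378
side 1 -0.06 17 x -0.1015 y 0.0325 0.0349 0.0373
side -1 -0.12 13 x -0.114 y -0.0248 -0.0243 -0.0221
side -1 -0.09 18 x -0.114 y -0.0255 -0.024 -0.0226
side -1 -0.06 18 x -0.114 y -0.026 -0.0236 -0.0212
[ 0.90974206 -0.25816285  0.34835528]
[-0.09085    -0.83729843  0.90430598]
```

The grooves sit about 1.5 mm further towards +y than my estimate, so I shift the deck origin and lower the scraper.

```bash
sed -i 's/DO=np.array(\[.569,.2243/DO=np.array([.569,.2258/' h.py; python3 - <<'E'
from h import *
R=RT()
mp(deck(-.006,-.03,.06),R)
print(ml(deck(-.006,-.03,.02),R,.08,mf=8))
hit=ml(deck(-.006,-.03,.0005),R,.03,mf=6); o=observe(); print(hit,((np.array(o['eef_pos'])-.019*R[:,2]-DO)@DR).round(4),o['ft_force'],o['time_s'])
p,d,c=cap('side'); p2,_,_=cap('scene')
a=cv2.resize(p[90:230,170:350],None,fx=2.2,fy=2.2); b=cv2.resize(p2[150:300,370:550],None,fx=2.2,fy=2.2)
h=min(a.shape[0],b.shape[0]); cv2.imwrite('pics/t2.png',np.hstack([a[:h],b[:h]])[...,::-1])
E
```

```text
False
True [-0.0059 -0.03    0.0013] [-0.87306095  0.22575641  4.33376544] 10.05
```

View pics/t2.png

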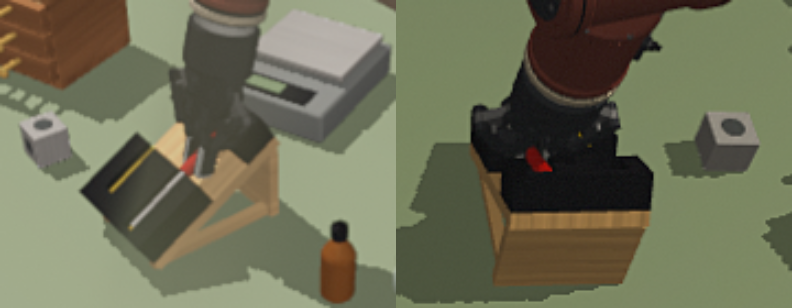

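The scraper seated in its groove, with contact at deck z 1.3 mm. Release, retract and check.

```bash
cat >> h.py <<'E'
def check(kind):
    for n in ('side','scene'):
        p,d,c=cap(n); P=(cloud(c,d)-DO)@DR; hsv=cv2.cvtColor(p,cv2.COLOR_RGB2HSV); H,Sa,V=[hsv[...,i].astype(int) for i in range(3)]
        b=(np.abs(P[...,0])<.13)&(np.abs(P[...,1])<.075)&(P[...,2]>-.03)&(P[...,2]<.04)
        m=b&((((H<6)|(H>174))&(Sa>170)&(V>50)) if kind=='red' else ((P[...,1]>.01)&(H>5)&(H<17)&(Sa>130)&(V>40)&(P[...,2]>-.01)))
        q=P[m]; print(n,kind,len(q))
        for lo in np.arange(-.06,.06,.02):
            w=q[(q[:,0]>=lo)&(q[:,0]<lo+.02)]
            if len(w)>3: print('  x%.2f'%lo,'y %.4f z med %.4f max %.4f'%(np.median(w[:,1]),np.median(w[:,2]),np.percentile(w[:,2],95)),len(w))
        if len(q): print('  x range',np.percentile(q[:,0],[1,99]).round(4))
E
python3 - <<'E'
from h import *
gripper_to(.04); R=RT()
ml(deck(-.006,-.03,.09),R,.12); 
R=rot(-100,-45); g=np.array([*GR,.102])
mp([.50,.03,.33],rot(-60,-65)); mp(g-.09*R[:,2],R)
check('red'); p,d,c=cap('wrist'); print(observe()['time_s'])
pr=proj(c,[[*GR,z] for z in (.05,.082,.102,.137,.155)]); im=p.copy(); print(pr.round(0).tolist())
for a in pr: cv2.circle(im,tuple(int(round(v)) for v in a),2,(0,255,0),-1)
s=load('side')[0]; s=cv2.resize(s[90:230,180:340],(457,400)); cv2.imwrite('pics/w2.png',np.hstack([im[:,120:460],s])[...,::-1])
E
```

```text
side red 1
  x range [-0.0285 -0.0285]
scene red 134
  x-0.04 y -0.0307 z med 0.0045 max 0.0090 19
  x-0.02 y -0.0346 z med 0.0074 max 0.0096 27
  x0.00 y -0.0327 z med 0.0078 max 0.0092 32
  x0.02 y -0.0332 z med 0.0079 max 0.0094 29
  x0.04 y -0.0314 z med 0.0079 max 0.0096 26
  x range [-0.0378  0.0555]
13.525
[[316.0, 154.0], [316.0, 190.0], [316.0, 214.0], [316.0, 262.0], [316.0, 290.0]]
```

View pics/w2.png

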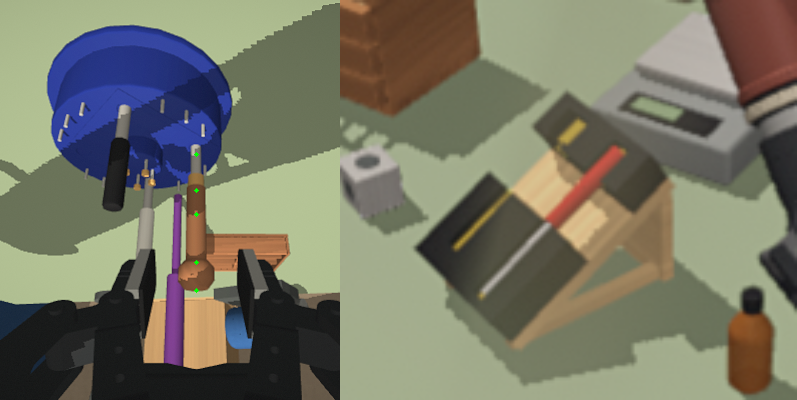

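The scraper lies flat in its recess: top about 8 mm above the axis plane and end at x +55 mm, both as expected. In the wrist view the graver at (316,175–290) is on the projected axis with the file clear at the left. Take the graver.

```bash
python3 - <<'E'
from h import *
R=rot(-100,-45); g=np.array([*GR,.102])
print(ml(g,R,.12,mf=15))
gripper_to(0,35); o=observe(); print(o['opening'],o['grasp_force'],o['ft_force'])
ml(g+[0,0,.16],R,.1)
mp([.50,.03,.34],rot(-60,-70))
R=RT(); mp(deck(0,.03,.07),R); print(observe()['opening'])
print(ml(deck(0,.03,.02),R,.08,mf=8))
hit=ml(deck(0,.03,.0005),R,.03,mf=6); o=observe(); print(hit,((np.array(o['eef_pos'])-.019*R[:,2]-DO)@DR).round(4),o['ft_force'],o['time_s'])
E
```

```text
False
0.013281205374245843 34.010851979255676 [0.07814508 0.73271081 2.47729859]
0.01294809584902001
False
True [-0.0002  0.0299  0.0008] [ 0.79008941 -0.18124348  4.57379353] 20.05
```

```bash
python3 - <<'E'
from h import *
gripper_to(.04); R=RT()
ml(deck(0,.03,.09),R,.12)
mp([.42,.05,.38],rot(0,-90)); hold(.5)
check('red'); check('wood'); print(observe()['time_s'])
a=load('side')[0][80:330,180:430]; b=load('scene')[0][150:300,200:500]
cv2.imwrite('pics/f.png',np.hstack([cv2.resize(a,(400,400)),cv2.resize(b,(400,200)).repeat(2,0)])[...,::-1])
E
```

```text
side red 1
  x range [-0.0283 -0.0283]
scene red 131
  x-0.04 y -0.0321 z med 0.0035 max 0.0087 17
  x-0.02 y -0.0335 z med 0.0078 max 0.0096 29
  x0.00 y -0.0332 z med 0.0074 max 0.0092 27
  x0.02 y -0.0329 z med 0.0076 max 0.0094 31
  x0.04 y -0.0312 z med 0.0078 max 0.0092 25
  x range [-0.0385  0.055 ]
side wood 6
  x0.00 y 0.0278 z med 0.0055 max 0.0065 4
  x range [-0.0195  0.0108]
scene wood 130
  x-0.04 y 0.0394 z med -0.0010 max 0.0056 6
  x-0.02 y 0.0250 z med 0.0047 max 0.0073 26
  x0.00 y 0.0260 z med 0.0063 max 0.0078 23
  x0.02 y 0.0282 z med 0.0058 max 0.0105 23
  x0.04 y 0.0274 z med 0.0079 max 0.0117 52
  x range [-0.0311  0.0547]
23.1917
```

View pics/f.png

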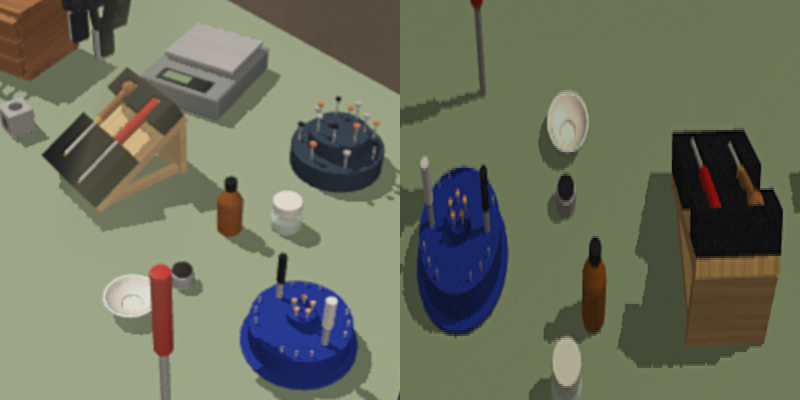

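Both tools lie home: the handle tops match their radii, the ends are at x ≈ +54 mm, and everything else is undisturbed.

```bash
python3 -c "
from plant import *
print(job_done())"
```

```text
the job is handed in; nothing more can be done
None
```

The graver and the scraper each lie flat in their own recess, handle end up the slope; the last camera check, at 23 s of the 64 s, showed nothing else moved, and the job is handed in (the verdict was not shown).

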